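# Clamp a tube offcut in the trigger clamp

### The arm

A 6-joint arm with a two-finger parallel gripper is mounted at the origin on a cart in front of the work surface, level with it; the furniture and walls round the work are solid. World frame = base frame: x ahead of the robot, y to its left, z up, the work surface at z = 0. Lengths are in mm, angles in rad, forces in N, time in s.
With the tool pointing down it reaches from about 350 to 1000 mm from the base axis. Payload 7.1 kg.
Tool frame: the origin (TCP) lies midway between the tips of the shut fingers; the grasp point (between the pads) lies 19 mm behind it; z points along the fingers, y is the line along which they close (so a half turn about z gives the same grasp; the last joint's range is limited). The gripper opens to 85 mm and grips with 20 to 120 N. Pads are 22 mm wide; open, the fingers measure 114 mm over their backs; the gripper's body (76 mm by 85 mm) begins 54 mm behind the grasp point. The pads swing forward as they close: fully open they stand 13 mm farther back than shut.
Start: joints at [1.226, 0.423, 1.63, -0, 1.089, -0.019], TCP at [200.01, 592.116, 231.319] pointing down, gripper open.
Joint ranges: [-3, 3], [-0.9, 2.11], [0.09, 2.58], [-1.31, 4.45], [0.11, 2.69], [-2.54, 2.54]. Speed limits (rad/s): [2.39, 2.39, 3.01, 3.14, 3.14, 3.14].

### API

Orientations are given as [roll, pitch, yaw] about the fixed x, y, z axes, in that order (R = Rz(yaw) Ry(pitch) Rx(roll)).
In Python, from plant import env gives the robot as it stands. The module is installed in compiled form; this text tells all that it offers.
- The arm moves only by the tool send_rows, never from a script. Its arguments are lists of equal length, an entry for each row: "claw": the finger opening in mm, from 0 to 85.4; "translation": the shift along the tool's x, y, z in mm, a list of three; "twist": the turn about the tool's z in degrees. In form: {"claw": [claw, ...], "translation": [[tx, ty, tz], ...], "twist": [twist, ...]}. A call has 1 to 10 rows; each row shifts and turns the commanded pose from where the row before left it, along the tool's axes as they then stand; what a row does not reach is not made up. A row lasts 1/8 s, in which the tool goes at most 62.5 mm and 10.7 degrees, less where a joint would pass 70% of its speed; a pose out of reach is approached as far as the arm can. A call is refused whole if a number of a shift passes 62.5 or a number of a turn 10.7, either way. A call with a gripper value outside its range is refused whole. The fingers move at their own pace and stop on an object; "force" is the grip in N (left out, the last holds). Time passes only in rows, so rows that do not move let the fingers close. It gives the time, the measured TCP pose, the force, the opening and the grip force at its end, in the units of the state.
- env.state(): the state, without advancing time (a new reading comes with each control period).
- env.snapshot(name): name is "side" or "top" or "wrist"; returns the picture (384x512x3 uint8, red, green, blue); there is no depth.
- env.calibration(name): a dict with "fx", "fy", "cx", "cy" (pixels), "rvec" (rotation vector, rad) and "tvec" (3), from world to camera coordinates, as OpenCV has them; the wrist camera has in their place "hand_eye" (4x4, takes a point from camera to tool coordinates, whose origin is the TCP and whose axes are the flange's). Camera axes: x right, y down, z forward; pixel columns grow to the right and rows downward; lengths in mm; the calibration is good to about 2 mm. The wrist camera is an equidistant fisheye: a pixel r from the principal point sees the ray r / f radians off the axis. A picture is of the moment at which its call begins: read the wrist's pose just before it. calibration takes no time and is no camera call.
- env.sign_off(): hands the job in; it is judged then, once.
The state is a dict: "clock": time; "joints": joint angles; "joint_vel": joint speeds; "tau": joint torques, N m; "ee_pos": TCP position; "eef_rot": TCP orientation; "wrist_force": force on the tool from outside, world axes, zero at the start; "moment": the same for the moment, N m; "opening": finger opening in mm; "gripper_force": force on a finger pad.
Only numpy, scipy, OpenCV 4.12 (cv2) and the standard library are available. Lean on these libraries where they do the work, as an engineer would, in place of code of your own. Each camera call takes 0.05 s, during which the arm holds its last target. There are 200 camera calls.

### The job

Clamp the square steel tube offcut in the trigger clamp on the bench stand, ready for its end to be deburred: lay it flat across both steel work rails between the jaws, its near end standing out about 3 to 6 cm in front of the rails, towards the robot, and let it go. Then squeeze and release the sprung trigger on the hanging pistol grip, stroke after stroke, until the jaws hold the tube so tight that the trigger goes solid before the end of its stroke, and let go of it; leave the file, try square and safety glasses where they are.

Things in the scene. Friction and masses are not known exactly. Their poses are not given: they have to be found in the camera images.
- clamp: One-handed bar clamp (black plastic pistol body, steel rod along y, black jaws) bolted to a grey steel bench stand; fixed. Origin on the bench, straight under the rod's axis; z up, +x away from the robot, +y along the rod towards the moving jaw. In this frame (mm): base plate x -30 to 80, y -69 to 166, 8 high; rod 14 in diameter at x 0, z 155; upright plate behind the body at x 30 to 38.
- body_mid (a point): Middle of the pistol body, on the rod's axis: 98 mm long in y, 34 deep, 127 to 192 mm above the bench. It leans 15 degrees, so grip and trigger hang from it down and towards the robot. It overhangs them: no tool reaches them straight from above. The fingers come from the robot's side, tilted about 30 (22 to 45) degrees from vertical, closing along the clamp's y.
- rest (a point): Point level with the tops of the two work rails (164 mm above the bench), above the rod's axis (clamp x 0), in the plane of the fixed pad's unsquashed face (clamp y 75). Axes as clamp. The rails run along y on both sides of the rod: clamp x -35 to -10 and 10 to 35, y 55 to 160. Jaws are 30 wide in x (-15 to 15) and stand 40 above the rails.
- jaw_face (a point): Centre of the moving jaw's rubber face (34 high, 28 wide), 21 mm above the rail tops; it looks to -y of the clamp, at the fixed pad. Its y distance from rest is the jaw opening, 34 to 60 mm at the start.
- jaw: Rod and moving jaw in one. Slides to -y of the clamp, up to 58 mm from fully open (opening 60 mm), one 6 mm rack tooth per full free trigger stroke; a pawl clicks back over the rack on the return and a brake (22 N) holds the rod where it is left. Origin on the rod's axis, 135 mm to -y of and 30 mm below the jaw's face; the rod's tail ends 113 mm to -y of the origin.
- pad: Sprung rubber pad on the fixed jaw, facing the moving jaw: 28 wide (x), 34 high, 8 thick; origin at its centre, 4 mm behind its face. Squashes up to 5 mm to -y of the clamp, 3 N per mm.
- trigger (a joint): Trigger angle in rad: 0 at rest (sprung back), 0.225 fully squeezed, its lower end having swung 22 mm to -y, to the grip. A free stroke takes about 13 to 15 N at trigger_front, 4 to 6 N of it the return spring; squeeze fully and let it come fully back, so that the next tooth is caught. Once the tube is tight the trigger goes solid part-way through its stroke under 20 to 25 N.
- grip_back (a point): Middle of the fixed pistol grip's outer (-y) face, 80 mm above the bench: place for one finger. Axes as clamp. Grip: 24 thick (y), 30 deep, reaching about 50 mm up and 45 mm down from here along its 15 degree lean. To trigger_front it is 62 mm along y at rest, 40 mm with the trigger fully squeezed.
- trigger_front (a point): Point on the outer (+y) face of the black trigger, 98 mm below its hinge: place for the other finger; moves with the trigger. Trigger 13 thick (y), 24 deep, reaching 54 mm up and 38 mm down from here along the same lean; between it and the grip is a 25 mm gap at rest.
- tube: Plain square steel tube offcut, 20 x 130 x 20 mm, 0.08 to 0.15 kg, lying on the bench left of the clamp; its long axis is its y; origin at the centre of its underside.
- tube_mid (a point): Centre of the tube offcut.
- file: Flat file with a wooden handle, 225 mm long (along its y), on the bench between the robot and the clamp; to be left alone. Origin at the centre of its underside.
- square: Engineer's try square, 90 x 136 mm, 14 thick, on the right; to be left alone. Origin at the centre of its underside.
- glasses: Black safety glasses, 53 x 143 x 47 mm, behind on the left; to be left alone. Origin at the centre of its underside.

How it is judged:
By the outcome, as a careful person would: the job done as asked, in the order asked, and still so for the second after the job is handed in, with the robot touching nothing.
It also fails if it takes over 64 s, if anything falls off the work surface, if the arm or the gripper's body presses on something with over 40 N, if the wrist force passes 120 N, or if a joint passes its speed limit or range.

## Working session

There is one attempt and no reset: what is moved stays moved. The work goes in short steps, Python scripts to look and compute and a tool call to move; the robot and the scene stay as the last step left them, time stands still between calls to the robot, and variables do not carry over. Pictures are saved under pics/ and viewed, at most 10 in all, crops included, and the job is handed in when it is done.

Besides the shell and the picture viewer there is one more tool, called after ">>>" as a command line: name --pt "numbers of a row" for each row, then --argument value for the rest. send_rows: Moves the arm, as the interface text tells. Its arguments: {"type":"object","properties":{"claw":{"type":"array"},"translation":{"type":"array"},"twist":{"type":"array"},"force":{"type":"number"}},"required":["claw","translation","twist"]}

```bash
mkdir -p pics
python3 - <<'E'
from plant import env
import cv2,numpy as np
s=env.state(); print({k:np.round(v,3).tolist() for k,v in s.items()})
for n in ["side","top","wrist"]:
    im=env.snapshot(n); cv2.imwrite(f"pics/{n}0.png",im[:,:,::-1])
    c=env.calibration(n); print(n,{k:np.round(v,4).tolist() for k,v in c.items()})
a=cv2.imread("pics/side0.png");b=cv2.imread("pics/top0.png")
E
```

```text
{'clock': 0.0, 'joints': [1.226, 0.424, 1.631, 0.0, 1.089, -0.019], 'joint_vel': [-0.0, -0.0, 0.0, 0.0, -0.0, -0.0], 'tau': [0.002, -55.737, -28.176, 0.0, 0.007, -0.0], 'ee_pos': [199.823, 591.597, 230.546], 'eef_rot': [-3.14, -0.0, 2.816], 'wrist_force': [0.602, -0.081, -0.275], 'moment': [0.013, 0.013, 0.022], 'gripper_force': 0.0, 'opening': 85.601}
side {'fx': 351.399, 'fy': 351.399, 'cx': 253.5217, 'cy': 190.4027, 'rvec': [2.058, -0.0905, 0.0691], 'tvec': [-549.4125, 147.417, 1182.5459]}
top {'fx': 493.5837, 'fy': 493.5837, 'cx': 250.2418, 'cy': 194.2042, 'rvec': [2.1801, -2.0328, 0.2203], 'tvec': [-61.6953, 553.5234, 1337.9143]}
wrist {'fx': 297.3186, 'fy': 297.3186, 'cx': 257.7915, 'cy': 194.5413, 'hand_eye': [[0.0006, -0.949, -0.3152, 79.9815], [1.0, 0.0005, 0.0001, -0.1801], [0.0001, -0.3152, 0.949, -143.4221], [0.0, 0.0, 0.0, 1.0]]}
```

View pics/side0.png

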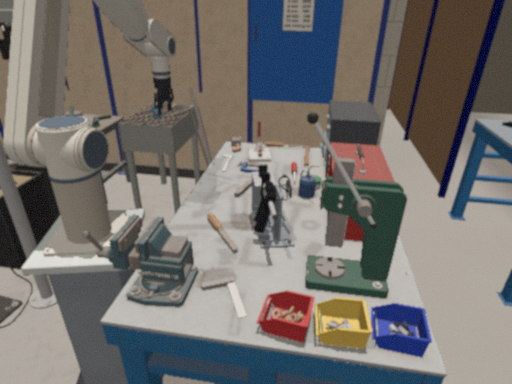

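View pics/top0.png

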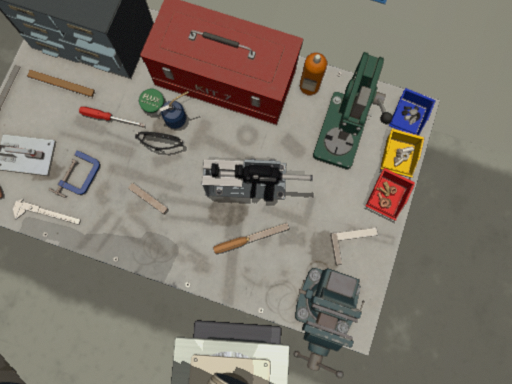

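The top view shows the tube near (149,198), the clamp near (255,180), the file near (250,238), the square near (350,240) and the glasses near (160,142). I'll enlarge the centre.

```bash
cat > h.py <<'E'
import numpy as np,cv2
from plant import env
from scipy.spatial.transform import Rotation as R
def K(c): return np.array([[c['fx'],0,c['cx']],[0,c['fy'],c['cy']],[0,0,1.]])
def pix2w(n,uv,z):
    c=env.calibration(n);Rm=cv2.Rodrigues(np.array(c['rvec']))[0];t=np.array(c['tvec'])
    o=-Rm.T@t;d=Rm.T@np.linalg.inv(K(c))@np.array([*uv,1.]);return o+d*(z-o[2])/d[2]
def proj(n,P):
    c=env.calibration(n);return cv2.projectPoints(np.float64(P).reshape(-1,1,3),np.array(c['rvec']),np.array(c['tvec']),K(c),None)[0][:,0]
def wproj(P,pos,rot):
    c=env.calibration("wrist");T=np.array(c['hand_eye']);Rt=R.from_euler('xyz',rot).as_matrix()
    q=(np.float64(P).reshape(-1,3)-pos)@Rt;q=(q-T[:3,3])@T[:3,:3]
    r=np.hypot(q[:,0],q[:,1]);th=np.arctan2(r,q[:,2]);return np.c_[c['cx']+c['fx']*th*q[:,0]/r,c['cy']+c['fy']*th*q[:,1]/r]
def wpix2w(uv,z,pos,rot):
    c=env.calibration("wrist");T=np.array(c['hand_eye']);Rt=R.from_euler('xyz',rot).as_matrix()
    d=np.array([uv[0]-c['cx'],uv[1]-c['cy']])/c['fx'];th=np.hypot(*d)
    d=np.array([*(d/th*np.sin(th)),np.cos(th)]);d=Rt@T[:3,:3]@d;o=pos+Rt@T[:3,3]
    return o+d*(z-o[2])/d[2]
E
python3 - <<'E'
from h import *
b=cv2.imread("pics/top0.png")[130:260,125:325]
cv2.imwrite("pics/topc.png",cv2.resize(b,None,fx=4,fy=4,interpolation=cv2.INTER_CUBIC))
for uv,z in [((149,198),20),((205,160),164),((260,180),155),((204,200),8)]: print(pix2w("top",uv,z))
E
```

```text
[532.98801078 270.0915319   20.        ]
[618.0267921  102.01333846 164.        ]
[576.03496162 -47.09442261 155.        ]
[540.64410316 111.54477536   8.        ]
```

View pics/topc.png

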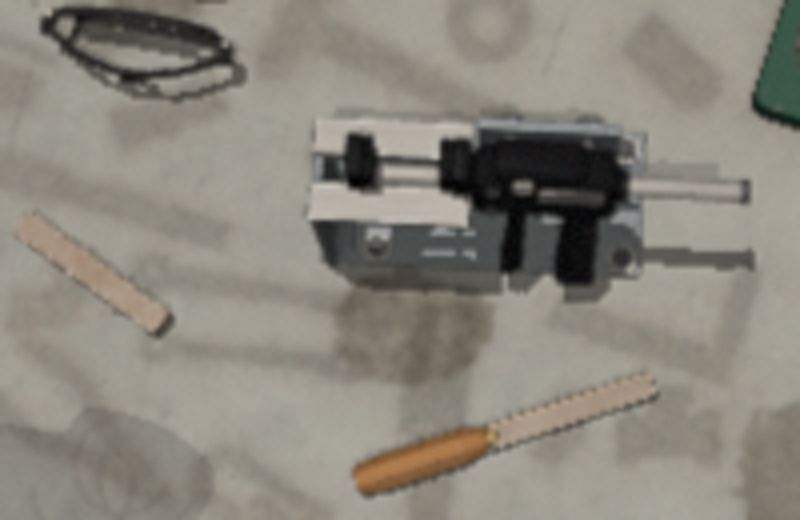

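View pics/wrist0.png

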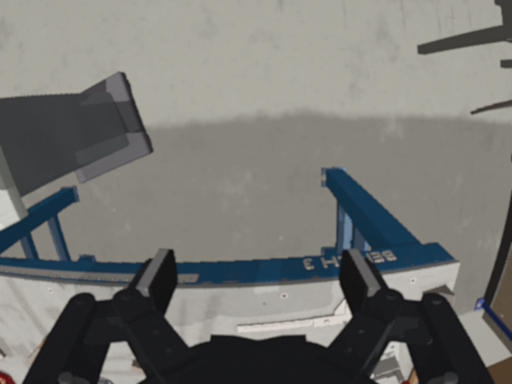

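The enlarged view shows the tube from crop (24,220) to (162,327). Rail left corners are at (314,120) and (308,219), the near rail's right end is at (469,224), and the jaws are at x 345–375 and 440–475. I'll fit the poses roughly, then look closer with the wrist camera.

Run:
```python
from h import *
from scipy.optimize import least_squares
f=lambda p:(125+p[0]/4,130+p[1]/4)
obs=[((35,160,164),(314,120)),((-35,160,164),(308,219)),((-35,55,164),(469,224)),((-30,166,8),(345,284)),((-30,-69,8),(608,292))]
def W(p,P):
    c,s=np.cos(p[2]),np.sin(p[2]);P=np.float64(P);return np.c_[p[0]+c*P[:,0]-s*P[:,1],p[1]+s*P[:,0]+c*P[:,1],P[:,2]]
A=[o[0] for o in obs];B=np.array([f(o[1]) for o in obs])
r=least_squares(lambda p:(proj("top",W(p,A))-B).ravel(),[590,-60,0],loss='soft_l1',x_scale=[10,10,.1]);print(r.x,(r.fun.reshape(-1,2)*4).round(1).tolist())
p=r.x
# full px of jaw front faces -> y in clamp
for q in [(376,150),(440,160)]: 
    w=pix2w("top",f(q),200);c,s=np.cos(p[2]),np.sin(p[2]);d=w[:2]-p[:2];print(q,c*d[0]+s*d[1],-s*d[0]+c*d[1])
# tube
b=cv2.imread("pics/top0.png")
ends=[pix2w("top",f(q),20) for q in [(24,220),(160,325)]];print(ends,np.linalg.norm(ends[0]-ends[1]),(ends[0]+ends[1])/2)
d=ends[1]-ends[0];print(np.degrees(np.arctan2(d[1],d[0])))
for n,q in [("file_h",(355,480)),("file_t",(655,385))]: print(n,pix2w("top",f(q),8))
```

```text
[ 5.81706086e+02 -5.60933619e+01 -9.07404409e-03] [[3.7, -0.3], [-0.8, 3.2], [-2.1, 10.6], [-25.6, -20.6], [31.2, -3.7]]
(376, 150) 7.726563848250724 116.54749732281653
(440, 160) 4.377560914296457 75.03736369010907
[array([567.86240588, 326.85547347,  20.        ]), array([497.36313946, 219.63360399,  20.        ])] 128.3225461858048 [532.61277267 273.24453873  20.        ]
-123.3252507717558
file_h [396.96519942  70.65056727   8.        ]
file_t [ 480.58111373 -140.15341278    8.        ]
```

```bash
cat >> h.py <<'E'
def plan(tgt,n,dyaw=0,src=None,q=1):
    "rows (tool axes at row start) to go straight to tgt with a world-yaw change dyaw deg (tool ~down: twist=-dyaw)"
    s=env.state();p=np.array(src if src is not None else s['ee_pos']);rot=R.from_euler('xyz',s['eef_rot']);st=(np.array(tgt)-p)/n
    T=[]
    for i in range(n):
        T.append(np.round((rot*R.from_euler('z',-dyaw/n*i,degrees=True)).inv().apply(st),q).tolist())
    print("T",T,"tw",round(-dyaw/n,2))
def st():
    s=env.state();Rm=R.from_euler('xyz',s['eef_rot']).as_matrix()
    print(round(s['clock'],2),'pos',np.round(s['ee_pos'],1),'rpy',np.degrees(s['eef_rot']).round(1),'z',Rm[:,2].round(3),'F',np.round(s['wrist_force'],1),'op',round(s['opening'],1),'gf',round(s['gripper_force'],1),'q',np.round(s['joints'],2))
    return s
E
python3 -c "
from h import *
plan([511,240,140],10,75.4)"
```

```text
T [[-40.7, -23.4, 9.1], [-37.3, -28.5, 9.1], [-33.3, -33.1, 9.1], [-28.6, -37.2, 9.1], [-23.5, -40.7, 9.1], [-17.9, -43.4, 9.1], [-12.1, -45.4, 9.1], [-6.0, -46.6, 9.1], [0.1, -47.0, 9.1], [6.3, -46.5, 9.1]] tw -7.54
```

>>> send_rows --claw '[60,60,60,60,60,60,60,60,60,60]' --pt "-40.7 -23.4 9.1" --pt "-37.3 -28.5 9.1" --pt "-33.3 -33.1 9.1" --pt "-28.6 -37.2 9.1" --pt "-23.5 -40.7 9.1" --pt "-17.9 -43.4 9.1" --pt "-12.1 -45.4 9.1" --pt "-6.0 -46.6 9.1" --pt "0.1 -47.0 9.1" --pt "6.3 -46.5 9.1" --twist '[-7.5,-7.5,-7.5,-7.5,-7.5,-7.5,-7.5,-7.5,-7.5,-7.5]'

```text
clock: 1.4
ee_pos: [510.9, 238.1, 139.9]
eef_rot: [3.142, -0.0, -2.154]
wrist_force: [0.1, 0.8, -0.2]
opening: 60.1
gripper_force: 0.0
```

Run:
```python
from h import *
s=st(); s=st(); im=env.snapshot("wrist"); np.save("pose1.npy",np.r_[s['ee_pos'],s['eef_rot']])
im=np.ascontiguousarray(im[:,:,::-1]); cv2.imwrite("pics/w1raw.png",im)
cv2.imwrite("pics/w1.png",cv2.resize(im,(800,600),interpolation=cv2.INTER_CUBIC))
print(wproj([[567.9,326.9,20],[497.4,219.6,20]],s['ee_pos'],s['eef_rot'])*800/512)
```

```text
1.4 pos [510.9 238.1 139.9] rpy [ 180.    -0.  -123.4] z [-0.  0. -1.] F [ 0.1  0.8 -0.2] op 60.1 gf 0.0 q [ 0.41  0.46  1.83  0.    0.85 -2.14]
1.4 pos [510.9 238.1 139.9] rpy [ 180.    -0.  -123.4] z [-0.  0. -1.] F [ 0.1  0.8 -0.2] op 60.1 gf 0.0 q [ 0.41  0.46  1.83  0.    0.85 -2.14]
[[406.09435594 441.32230023]
 [406.36691605 255.82521032]]
```

View pics/w1.png

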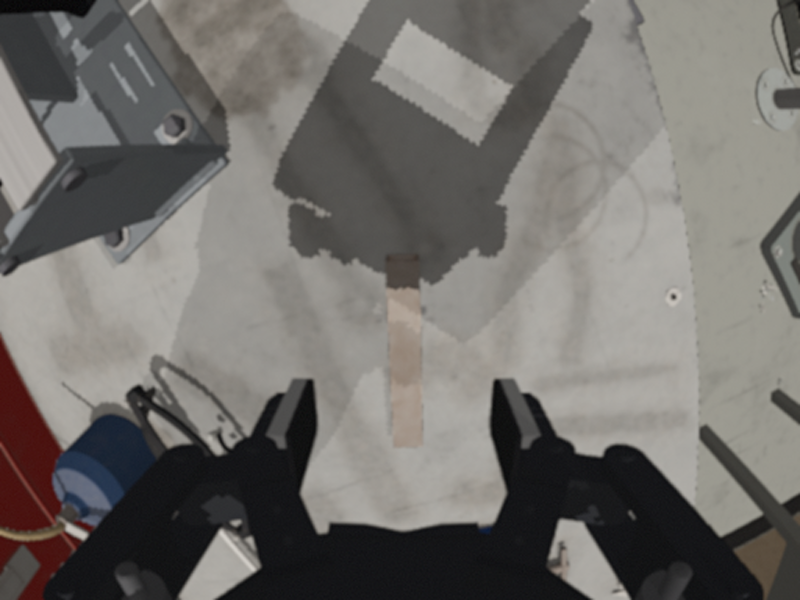

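The wrist view shows the tube running from (403,256) to (408,447), close to the prediction. The base-plate end edge runs from (226,160) to (118,262).

Run:
```python
from h import *
p=np.load("pose1.npy");k=512/800
g=lambda uv,z:wpix2w(np.array(uv)*k,z,p[:3],p[3:])
a=g((403.5,256),20);b=g((407.5,446),20);d=b-a;print(a,b,np.linalg.norm(d),np.degrees(np.arctan2(d[1],d[0])),(a+b)/2)
c1=g((226,160),8);c2=g((118,262),8);print(c1,c2,np.linalg.norm(c1-c2))
e=c2-c1;yaw=np.arctan2(e[1],e[0]);print('yaw',np.degrees(yaw));print('origin',c1[:2]-R.from_euler('z',yaw).apply([-30,166,0])[:2])
n=d/np.linalg.norm(d);t=a+n*26;print('grasp',t)
print(g((408,500),50))
```

```text
[498.84449021 218.77336372  20.        ] [569.28593588 330.78668796  20.        ] 132.32151025020613 57.83558133222763 [534.06521305 274.78002584  20.        ]
[556.75890215 109.34773313   8.        ] [665.96492909 111.69991037   8.        ] 109.23135565191097
yaw 1.2338970388649133
origin [590.32657334 -55.96775752]
grasp [512.68560784 240.78298577  20.        ]
[582.0902452  350.63316603  50.        ]
```

```bash
python3 -c "
from h import *
plan([512.5,241,4],5,1.2)"
```

```text
T [[-1.0, 0.9, 27.0], [-1.0, 0.9, 27.0], [-1.0, 0.9, 27.0], [-1.0, 0.9, 27.0], [-1.0, 0.9, 27.0]] tw -0.24
```

>>> send_rows --claw '[60,60,60,60,60,60,15,15,15,15]' --pt "-1 0.9 27" --pt "-1 0.9 27" --pt "-1 0.9 27" --pt "-1 0.9 27" --pt "-1 0.9 27" --pt "0 0 0" --pt "0 0 0" --pt "0 0 0" --pt "0 0 0" --pt "0 0 0" --twist '[-0.24,-0.24,-0.24,-0.24,-0.24,0,0,0,0,0]' --force 80

```text
clock: 2.7
ee_pos: [510.2, 246.4, 7.0]
eef_rot: [-3.14, 0.002, -2.138]
wrist_force: [0.6, -0.9, 5.6]
opening: 18.0
gripper_force: 78.5
```

```bash
python3 -c "
from h import *
st()"
```

```text
2.7 pos [510.2 246.4   7. ] rpy [-1.799e+02  1.000e-01 -1.225e+02] z [ 0.003  0.001 -1.   ] F [ 0.6 -0.9  5.6] op 18.0 gf 78.5 q [ 0.43  0.68  1.86 -0.    0.6  -2.15]
```

```bash
python3 -c "
from h import *
plan([485,40,250],7,-56.3,src=[510,246,107])"
```

```text
T [[26.7, -12.8, -20.5], [24.6, -16.4, -20.5], [22.1, -19.7, -20.5], [19.1, -22.6, -20.5], [15.8, -25.1, -20.5], [12.1, -27.0, -20.5], [8.2, -28.5, -20.5]] tw 8.04
```

>>> send_rows --claw '[15,15,15,15,15,15,15,15,15,15]' --pt "0 0 -20" --pt "0 0 -40" --pt "0 0 -40" --pt "26.7 -12.8 -20.5" --pt "24.6 -16.4 -20.5" --pt "22.1 -19.7 -20.5" --pt "19.1 -22.6 -20.5" --pt "15.8 -25.1 -20.5" --pt "12.1 -27.0 -20.5" --pt "8.2 -28.5 -20.5" --twist '[0,0,0,8,8,8,8,8,8,8]'

```text
clock: 3.95
ee_pos: [484.2, 39.2, 250.9]
eef_rot: [3.142, 0.001, -3.119]
wrist_force: [0.6, -0.5, -1.1]
opening: 17.9
gripper_force: 77.8
```

>>> send_rows --claw '[15,15]' --pt "0 0 0" --pt "0 0 0" --twist '[0,0]'

```text
clock: 4.2
ee_pos: [484.5, 40.4, 249.3]
eef_rot: [3.141, 0.001, -3.114]
wrist_force: [0.6, 0.1, -1.5]
opening: 18.2
gripper_force: 78.0
```

Run:
```python
from h import *
s=st(); im=env.snapshot("wrist"); np.save("pose2.npy",np.r_[s['ee_pos'],s['eef_rot']])
im=np.ascontiguousarray(im[:,:,::-1]); cv2.imwrite("pics/w2raw.png",im)
cv2.imwrite("pics/w2.png",cv2.resize(im,(800,600),interpolation=cv2.INTER_CUBIC))
```

```text
4.2 pos [484.5  40.4 249.3] rpy [ 180.     0.  -178.4] z [ 0.001  0.    -1.   ] F [ 0.6  0.1 -1.5] op 18.2 gf 78.0 q [ 0.06  0.19  1.91  0.    1.03 -1.54]
```

View pics/w2.png

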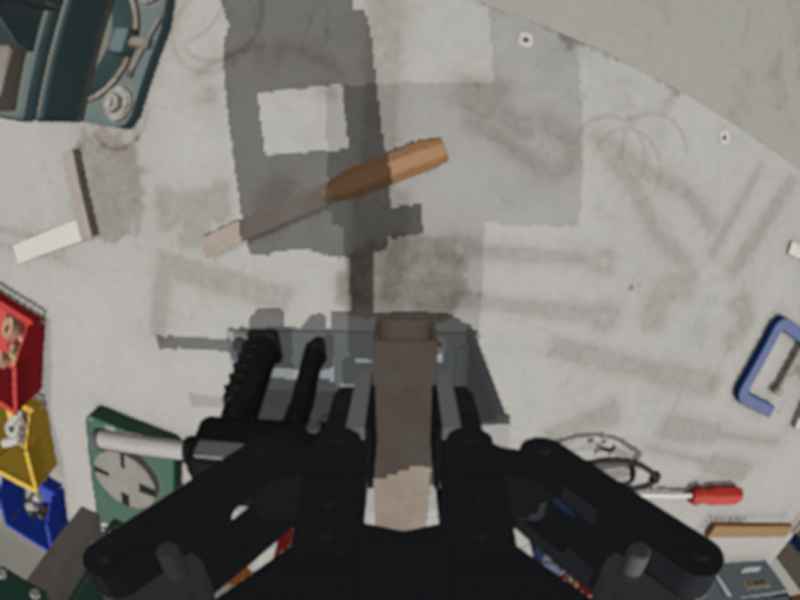

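The held tube runs from (404,325) towards (405,525). The base plate's front edge runs from about (232,330) to (475,330), and the lower ends of the grip and trigger are near (265,340) and (316,345).

Run:
```python
from h import *
p=np.load("pose2.npy");k=512/800
g=lambda uv,z:wpix2w(np.array(uv)*k,z,p[:3],p[3:])
for n,uv,z in [("L",(475,330),8),("R",(232,330),8),("endback",(508,420),8),("grip",(265,338),37),("trig",(317,343),45),("tube near top",(404,340),258.5),("tubefar top",(400,520),258.5),("tube edge r",(434,335),258),("tube edge l",(374,335),258)]: print(n,g(uv,z).round(1))
for x,y,yaw in [(590.3,-56,1.23),(582,-56,-.5),(586,-56,.4)]:
    M=R.from_euler('z',yaw,degrees=True)
    f=lambda q:(M.apply(q)+[x,y,0])
    print(proj("top",f([[35,160,164],[-35,160,164],[-35,55,164]]))*4-[500,520], wproj(f([[-30,166,8],[-30,-69,8],[80,166,8],[-35,160,164]]),p[:3],p[3:])/k)
cv2.imwrite("pics/w2c.png",cv2.resize(cv2.imread("pics/w2raw.png")[195:310,95:345],None,fx=3.2,fy=3.2,interpolation=cv2.INTER_CUBIC))
```

```text
L [555.1 106.8   8. ]
R [ 562.4 -117.3    8. ]
endback [650.7 149.2   8. ]
grip [556.6 -75.8  37. ]
trig [555.8 -28.6  45. ]
tube near top [460.9  39.7 258.5]
tubefar top [538.7  40.4 258.5]
tube edge r [459.1  49.1 258. ]
tube edge l [459.6  30.3 258. ]
[[316.45437876 114.17619632]
 [309.22654573 216.76920427]
 [469.12522044 224.38724294]] [[477.57538837 331.78492503]
 [223.82781057 329.00736778]
 [469.40634513 433.58188109]
 [506.46805882 421.52375157]]
[[317.53110691 119.29510833]
 [307.09650666 221.80432944]
 [466.75980455 234.13876393]] [[478.90835094 328.39955201]
 [223.58053502 318.64351856]
 [467.36400426 430.90192796]
 [509.01569134 416.57016044]]
[[316.90122254 117.08429526]
 [308.13307832 219.65930181]
 [467.94564533 229.54023569]] [[478.26525263 329.83084453]
 [223.66036172 323.73596949]
 [468.477081   432.04570683]
 [507.7894043  418.69754829]]
```

View pics/w2c.png

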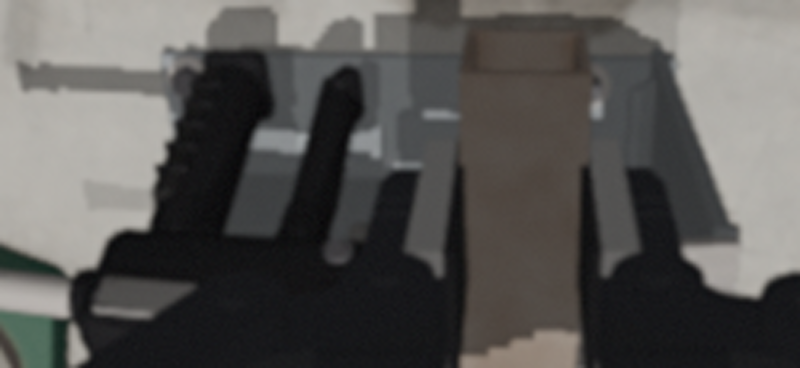

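>>> send_rows --claw '[15,15,15,15,15,15,15,15]' --pt "-16 -1.6 0" --pt "-16 -1.6 0" --pt "-16.5 -1.7 0" --pt "0 0 0" --pt "0 0 20" --pt "0 0 20" --pt "0 0 20" --pt "0 0 8" --twist '[0,0,0,0,0,0,0,0]'

```text
clock: 5.25
ee_pos: [532.5, 36.5, 179.6]
eef_rot: [-3.142, -0.003, -3.115]
wrist_force: [-0.2, 0.2, -0.5]
opening: 17.8
gripper_force: 78.0
```

>>> send_rows --claw '[15]' --pt "0 0 0" --twist '[0]'

```text
clock: 5.38
ee_pos: [533.1, 36.6, 180.5]
eef_rot: [-3.142, -0.001, -3.115]
wrist_force: [0.3, -0.5, -1.7]
opening: 17.7
gripper_force: 78.0
```

Run:
```python
from h import *
s=st(); im=env.snapshot("top")[:,:,::-1]; iw=env.snapshot("wrist")[:,:,::-1]; cv2.imwrite("pics/t3raw.png",im); cv2.imwrite("pics/w3raw.png",iw); np.save("pose3.npy",np.r_[s['ee_pos'],s['eef_rot']])
a=cv2.resize(im[140:220,190:330],(800,457),interpolation=cv2.INTER_CUBIC)
cv2.imwrite("pics/t3.png",a)
```

```text
5.38 pos [533.1  36.6 180.5] rpy [-1.800e+02 -1.000e-01 -1.785e+02] z [-0.001 -0.    -1.   ] F [ 0.3 -0.5 -1.7] op 17.7 gf 78.0 q [ 0.05  0.36  1.87 -0.    0.91 -1.55]
```

View pics/t3.png

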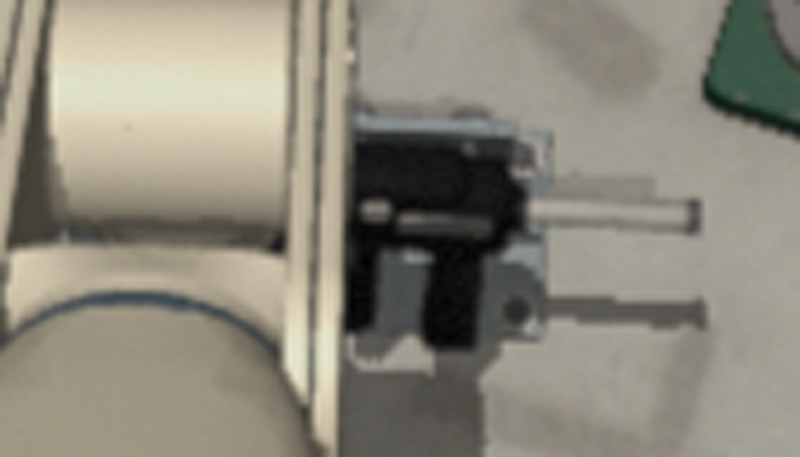

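The arm hides the jaws. The tube is already about 30 mm below the jaw tops with no contact force, so I'll lower it to touch.

>>> send_rows --claw '[15,15,15,15]' --pt "0 0 4" --pt "0 0 3" --pt "0 0 1" --pt "0 0 0" --twist '[0,0,0,0]'

```text
clock: 5.98
ee_pos: [533.5, 36.6, 172.8]
eef_rot: [-3.142, -0.0, -3.115]
wrist_force: [0.0, -0.2, -1.0]
opening: 18.0
gripper_force: 78.0
```

>>> send_rows --claw '[15,15,15]' --pt "0 0 1" --pt "0 0 1" --pt "0 0 0" --twist '[0,0,0]'

```text
clock: 6.35
ee_pos: [533.5, 36.6, 171.0]
eef_rot: [3.142, 0.0, -3.115]
wrist_force: [-1.3, -0.2, 1.2]
opening: 17.9
gripper_force: 78.3
```

>>> send_rows --claw '[15,15,35,45,45,45,45,45,45,45]' --pt "0 0 1" --pt "0 0 0" --pt "0 0 0" --pt "0 0 0" --pt "0 0 0" --pt "0 0 -20" --pt "0 0 -40" --pt "0 0 -40" --pt "0 0 -20" --pt "0 0 0" --twist '[0,0,0,0,0,0,0,0,0,0]'

```text
clock: 7.6
ee_pos: [534.4, 36.6, 291.2]
eef_rot: [3.142, 0.003, -3.115]
wrist_force: [0.1, -0.0, 0.2]
opening: 45.0
gripper_force: 0.0
```

Run:
```python
from h import *
s=st(); iw=np.ascontiguousarray(env.snapshot("wrist")[:,:,::-1]); cv2.imwrite("pics/w4raw.png",iw); np.save("pose4.npy",np.r_[s['ee_pos'],s['eef_rot']])
cv2.imwrite("pics/w4.png",cv2.resize(iw,(800,600),interpolation=cv2.INTER_CUBIC))
```

```text
7.6 pos [534.4  36.6 291.2] rpy [ 180.     0.2 -178.5] z [ 0.003  0.    -1.   ] F [ 0.1 -0.   0.2] op 45.0 gf 0.0 q [ 0.05  0.22  1.77 -0.    1.14 -1.55]
```

View pics/w4.png

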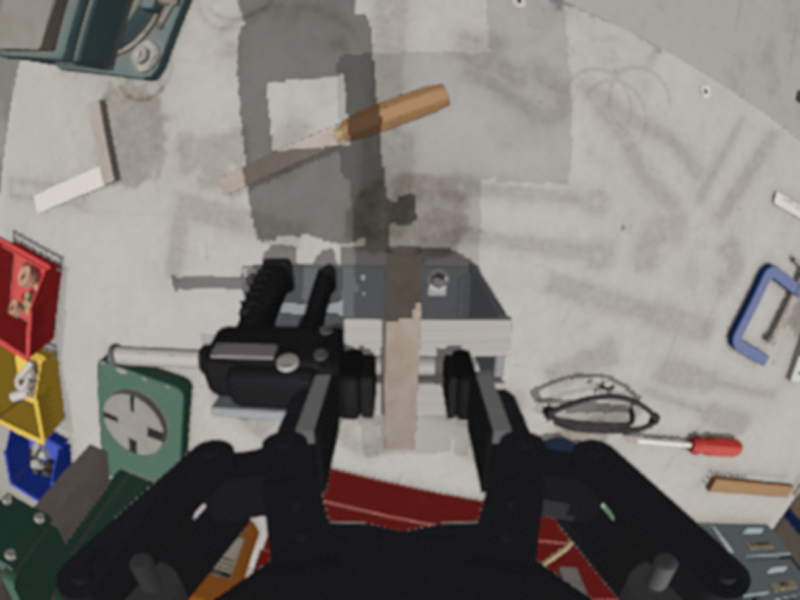

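The tube lies across both rails between the jaws: near end (403,250), far end (400,448), rail front edge at row 319 from (344) to (511), pad face about x=375 and moving face about x=447.

Run:
```python
from h import *
from scipy.optimize import least_squares
p=np.load("pose4.npy");k=512/800
g=lambda uv,z:wpix2w(np.array(uv)*k,z,p[:3],p[3:])
a=g((511,319),164);b=g((344,319),164);print(a,b,a-b)
A=[(-35,160,164),(-35,55,164),(-10,160,164),(-30,166,8)];B=np.array([(511,319),(344,319),(504,353),(472,262)])
W=lambda q,P:R.from_euler('z',q[2]).apply(P)+[q[0],q[1],0]
r=least_squares(lambda q:(wproj(W(q,A),p[:3],p[3:])/k-B).ravel(),[589,-56,.02],x_scale=[10,10,.1]);q=r.x;print(q,np.degrees(q[2]),r.fun.reshape(-1,2).round(1).tolist())
C=lambda w:R.from_euler('z',-q[2]).apply(np.array(w)-[q[0],q[1],0]).round(1)
print('near',C(g((404,250),184)),'far',C(g((400,448),184)),'padface',C(g((375,370),204)),'jawface',C(g((446,370),204)),'rod tail',C(g((112,355),155)))
# expected trig/grip tips
print('grip tip',C(g((275,264),37)),'trig tip',C(g((325,268),45)))
```

```text
[552.77344045 105.0868689  164.        ] [ 5.55532696e+02 -1.94684198e-02  1.64000000e+02] [ -2.75925524 105.10633732   0.        ]
[ 5.92451660e+02 -5.55557315e+01  3.73166554e-02] 2.138086860075174 [[-2.9, -1.9], [-3.0, -0.2], [1.3, 0.1], [6.9, 3.4]]
near [-82.4  94.7 184. ] far [ 48.9  90.9 184. ] padface [-19.4  78.  204. ] jawface [-18.9 117.4 204. ] rod tail [  -2.1 -130.5  155. ]
grip tip [-40.8 -21.6  37. ] trig tip [-38.1  25.8  45. ]
```

Tube is placed well: it stands out about 47 mm. The rows offer no pitch, so I'll see how the arm yields at the edge of its reach, with the tool high over the bench.

>>> send_rows --claw '[45,45,45,45,45,45,45,85,85,85]' --pt "-20 0 -50" --pt "-40 0 -50" --pt "-60 0 -20" --pt "-60 0 0" --pt "-60 0 0" --pt "-60 0 0" --pt "-60 0 0" --pt "-60 0 0" --pt "-60 0 0" --pt "-60 0 0" --twist '[0,0,0,0,0,0,0,0,0,0]'

```text
clock: 8.9
ee_pos: [991.3, 47.4, 365.7]
eef_rot: [3.141, 0.029, -3.115]
wrist_force: [0.8, -1.1, -1.1]
opening: 84.8
gripper_force: 0.0
```

```bash
python3 -c "
from h import *
st()"
```

```text
8.9 pos [991.3  47.4 365.7] rpy [ 179.9    1.7 -178.5] z [ 0.029  0.002 -1.   ] F [ 0.8 -1.1 -1.1] op 84.8 gf 0.0 q [ 0.04  1.11  0.1   0.    1.91 -1.56]
```

It tilts outward once the reach runs out, which is the direction needed. Continue.

>>> send_rows --claw '[85,85,85,85]' --pt "-60 0 0" --pt "-60 0 0" --pt "-60 0 0" --pt "-60 0 0" --twist '[0,0,0,0]'

```text
clock: 9.4
ee_pos: [1052.3, 45.8, 342.9]
eef_rot: [3.138, 0.198, -3.115]
wrist_force: [-0.0, 0.1, 0.1]
opening: 85.3
gripper_force: 0.0
```

```bash
python3 -c "
from h import *
st()"
```

```text
9.4 pos [1052.3   45.8  342.9] rpy [ 179.8   11.3 -178.5] z [ 0.196  0.009 -0.981] F [-0.   0.1  0.1] op 85.3 gf 0.0 q [ 0.03  1.14  0.09  0.    1.72 -1.57]
```

>>> send_rows --claw '[85,85,85,85]' --pt "-60 0 0" --pt "-60 0 0" --pt "-60 0 0" --pt "-60 0 0" --twist '[0,0,0,0]'

```text
clock: 9.9
ee_pos: [1100.2, 44.2, 345.0]
eef_rot: [3.135, 0.351, -3.116]
wrist_force: [-0.3, 0.4, -0.4]
opening: 85.2
gripper_force: 0.0
```

```bash
python3 -c "
from h import *
st()"
```

```text
9.9 pos [1100.2   44.2  345. ] rpy [ 179.6   20.1 -178.5] z [ 0.344  0.015 -0.939] F [-0.3  0.4 -0.4] op 85.2 gf 0.0 q [ 0.03  1.15  0.09  0.01  1.55 -1.57]
```

>>> send_rows --claw '[85,85,85,85,85]' --pt "-60 0 0" --pt "-60 0 0" --pt "-60 0 0" --pt "-60 0 0" --pt "-60 0 0" --twist '[0,0,0,0,0]'

```text
clock: 10.52
ee_pos: [1143.7, 42.4, 400.3]
eef_rot: [3.132, 0.547, -3.118]
wrist_force: [-0.4, -0.2, -0.1]
opening: 84.9
gripper_force: 0.0
```

```bash
python3 -c "
from h import *
st()"
```

```text
10.53 pos [1143.7   42.4  400.3] rpy [ 179.5   31.4 -178.6] z [ 0.52   0.022 -0.854] F [-0.4 -0.2 -0.1] op 84.9 gf 0.0 q [ 0.02  1.12  0.09  0.01  1.39 -1.57]
```

```bash
python3 -c "
from h import *
plan([450,-60,370],15)"
```

```text
T [[40.7, -5.5, -22.5], [40.7, -5.5, -22.5], [40.7, -5.5, -22.5], [40.7, -5.5, -22.5], [40.7, -5.5, -22.5], [40.7, -5.5, -22.5], [40.7, -5.5, -22.5], [40.7, -5.5, -22.5], [40.7, -5.5, -22.5], [40.7, -5.5, -22.5], [40.7, -5.5, -22.5], [40.7, -5.5, -22.5], [40.7, -5.5, -22.5], [40.7, -5.5, -22.5], [40.7, -5.5, -22.5]] tw 0.0
```

>>> send_rows --claw '[85,85,85,85,85,85,85,85,85,85]' --pt "20 -2 -11" --pt "40 -5.5 -22" --pt "40 -5.5 -22" --pt "40 -5.5 -22" --pt "40 -5.5 -22" --pt "40 -5.5 -22" --pt "40 -5.5 -22" --pt "40 -5.5 -22" --pt "40 -5.5 -22" --pt "40 -5.5 -22" --twist '[0,0,0,0,0,0,0,0,0,0]'

```text
clock: 11.78
ee_pos: [712.6, -21.3, 382.2]
eef_rot: [3.133, 0.547, -3.118]
wrist_force: [0.2, 0.4, 0.2]
opening: 85.0
gripper_force: 0.0
```

```bash
python3 -c "
from h import *
st();plan([450,-60,370],5)"
```

```text
11.78 pos [712.6 -21.3 382.2] rpy [ 179.5   31.4 -178.6] z [ 0.52   0.021 -0.854] F [0.2 0.4 0.2] op 85.0 gf 0.0 q [-0.07  0.21  1.67  0.09  0.71 -1.72]
T [[46.3, -6.3, -25.4], [46.3, -6.3, -25.4], [46.3, -6.3, -25.4], [46.3, -6.3, -25.4], [46.3, -6.3, -25.4]] tw 0.0
```

```bash
python3 -c "
from h import *
plan([490,-60,330],5);plan([490,-60,175],4,src=[490,-60,330])"
```

```text
T [[43.6, -6.5, -14.4], [43.6, -6.5, -14.4], [43.6, -6.5, -14.4], [43.6, -6.5, -14.4], [43.6, -6.5, -14.4]] tw 0.0
T [[20.2, -0.3, 33.1], [20.2, -0.3, 33.1], [20.2, -0.3, 33.1], [20.2, -0.3, 33.1]] tw 0.0
```

>>> send_rows --claw '[85,85,85,85,85,85,85,85,85,85]' --pt "43.6 -6.5 -14.4" --pt "43.6 -6.5 -14.4" --pt "43.6 -6.5 -14.4" --pt "43.6 -6.5 -14.4" --pt "43.6 -6.5 -14.4" --pt "20 -0.3 33" --pt "20 -0.3 33" --pt "20 -0.3 33" --pt "20 -0.3 33" --pt "0 0 0" --twist '[0,0,0,0,0,0,0,0,0,0]'

```text
clock: 13.02
ee_pos: [490.7, -57.9, 175.9]
eef_rot: [3.135, 0.537, -3.118]
wrist_force: [-0.8, -0.6, 0.4]
opening: 84.9
gripper_force: 0.0
```

Run:
```python
from h import *
s=st(); iw=np.ascontiguousarray(env.snapshot("wrist")[:,:,::-1]); cv2.imwrite("pics/w5raw.png",iw); np.save("pose5.npy",np.r_[s['ee_pos'],s['eef_rot']])
cv2.imwrite("pics/w5.png",cv2.resize(iw,(800,600),interpolation=cv2.INTER_CUBIC))
W=lambda P:R.from_euler('z',1.5,degrees=True).apply(P)+[591,-55.5,0]
print((wproj(W([[-32,-34,37],[-20,-34,80],[-20,28,80],[-23,-34,127],[-35,55,164],[-35,160,164]]),s['ee_pos'],s['eef_rot'])/.64).round())
```

```text
13.03 pos [490.7 -57.9 175.9] rpy [ 179.6   30.8 -178.6] z [ 0.511  0.019 -0.859] F [-0.8 -0.6  0.4] op 84.9 gf 0.0 q [-0.22  0.19  2.29  0.77  0.19 -2.54]
[[350. 259.]
 [347. 321.]
 [448. 321.]
 [341. 385.]
 [515. 434.]
 [691. 419.]]
```

View pics/w5.png

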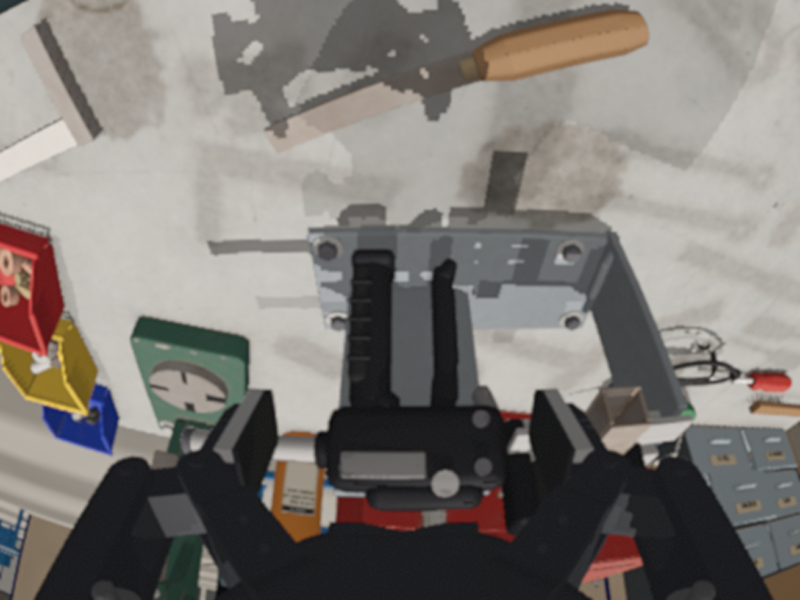

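A clear view: grip tip about (373,258), trigger tip about (445,268), the body along (330–505, 405–490), and the tube end clamped at (620,410). j6 is at its limit and j5 is small, so I'll fit the arm's kinematics to check the goal pose and measure the grip and trigger.

```bash
cat > kin.py <<'E'
from h import *
from scipy.optimize import least_squares
D=[([1.226,.424,1.631,0,1.089,-.019],[199.8,591.6,230.5],[180,0,161.35]),([.41,.46,1.83,0,.85,-2.14],[510.9,238.1,139.9],[180,0,-123.4]),
([.43,.68,1.86,0,.6,-2.15],[510.2,246.4,7],[180,0,-122.5]),([.06,.19,1.91,0,1.03,-1.54],[484.5,40.4,249.3],[180,0,-178.4]),([.05,.36,1.87,0,.91,-1.55],[533.1,36.6,180.5],[180,0,-178.5]),
([.05,.22,1.77,0,1.14,-1.55],[534.4,36.6,291.2],[180,0,-178.5]),([.04,1.11,.1,0,1.91,-1.56],[991.3,47.4,365.7],[180,1.7,-178.5]),([.03,1.14,.09,0,1.72,-1.57],[1052.3,45.8,342.9],[179.8,11.3,-178.5]),
([.02,1.12,.09,.01,1.39,-1.57],[1143.7,42.4,400.3],[179.5,31.4,-178.6]),([-.07,.21,1.67,.09,.71,-1.72],[712.6,-21.3,382.2],[179.5,31.4,-178.6])]
s=env.state();D.append((list(s['joints']),list(s['ee_pos']),list(np.degrees(s['eef_rot']))))
def fk(q,g):
    h,a0,a2,a3,off,L=g
    M=R.from_euler('z',q[0]);r=a0+a2*np.sin(q[1])+a3*np.sin(q[1]+q[2]+off);z=h+a2*np.cos(q[1])+a3*np.cos(q[1]+q[2]+off)
    Rt=M*R.from_euler('y',q[1]+q[2])*R.from_euler('z',q[3])*R.from_euler('y',q[4])*R.from_euler('z',SG*q[5]+OF)
    return M.apply([r,0,z])+Rt.apply([0,0,L]),Rt
SG,OF=1,np.pi
def fit():
    return least_squares(lambda g:np.concatenate([fk(q,g)[0]-p for q,p,_ in D]),[300,0,420,400,0,250],x_scale=100,loss='soft_l1',f_scale=3)
def ik(g,p,Rt,q0,lim=True):
    lo=np.array([-3,-.9,.09,-1.31,.11,-2.54]);hi=np.array([3,2.11,2.58,4.45,2.69,2.54])
    def f(q):
        P,Q=fk(q,g);return np.r_[(P-p)/10,(Q.inv()*Rt).as_rotvec()*20]
    b=dict(bounds=(lo-1e-6,hi+1e-6)) if lim else {}
    q0=np.clip(q0,lo+1e-3,hi-1e-3);return least_squares(f,q0,**b)
E
python3 - <<'E'
import kin;from kin import *
r=fit();g=r.x;print(g.round(2));print(r.fun.reshape(-1,3).round(1).tolist())
for sg in (1,-1):
  for of in (0,np.pi,np.pi/2,-np.pi/2):
    kin.SG,kin.OF=sg,of;e=[(fk(q,g)[1].inv()*R.from_euler('xyz',o,degrees=True)).magnitude() for q,_,o in D];print(sg,of,np.round(e,2))
p=np.load("pose5.npy");k=.64
G=lambda uv,z:wpix2w(np.array(uv)*k,z,p[:3],p[3:])
C=lambda w:R.from_euler('z',-1.5,degrees=True).apply(np.array(w)-[591,-55.5,0]).round(1)
for n,uv,z in [("gripL tip",(352,262),37),("gripR tip",(393,262),37),("gripL z80",(350,330),80),("gripR",(391,330),80),("trR tip",(456,270),43),("trL tip",(434,272),43),("trR 80",(458,330),80),("trL80",(434,330),80),("tubeL",(610,385),184),("bodyfrontbot L",(330,408),127),("bodyR",(503,408),127),("base L",(610,232),8),("base R",(310,232),8)]: print(n,C(G(uv,z)))
E
```

```text
[3.2141e+02 7.1000e-01 5.5972e+02 4.9251e+02 1.7000e-01 3.0385e+02]
[[10.6, -5.8, -0.6], [4.3, -14.2, -1.8], [-0.0, -12.4, -0.6], [3.0, -11.1, 2.7], [-1.0, -10.0, -0.7], [2.1, -9.8, 0.9], [-0.4, -7.7, -3.5], [-0.7, -14.2, -0.0], [0.3, -16.5, 0.3], [1.9, -10.9, 3.6], [-3.3, -11.1, 0.4]]
1 0 [1.57 1.56 1.58 1.57 1.57 1.57 1.57 1.57 1.56 1.57 1.57]
1 3.141592653589793 [1.57 1.58 1.57 1.57 1.57 1.57 1.57 1.57 1.58 1.57 1.57]
1 1.5707963267948966 [0.   0.01 0.01 0.01 0.   0.01 0.01 0.01 0.01 0.01 0.  ]
1 -1.5707963267948966 [3.14 3.13 3.14 3.14 3.14 3.14 3.14 3.14 3.14 3.14 3.14]
-1 0 [1.53 2.72 2.72 1.51 1.53 1.53 1.55 1.57 1.58 1.87 2.77]
-1 3.141592653589793 [1.61 0.42 0.42 1.63 1.62 1.62 1.6  1.58 1.57 1.27 0.37]
-1 1.5707963267948966 [0.04 1.99 1.99 3.08 3.1  3.1  3.12 3.14 3.14 2.84 1.2 ]
-1 -1.5707963267948966 [3.1  1.15 1.15 0.06 0.04 0.05 0.03 0.01 0.01 0.3  1.94]
gripL tip [-29.2 -32.9  37. ]
gripR tip [-29.   -5.8  37. ]
gripL z80 [-11.4 -32.7  80. ]
gripR [-11.4  -6.9  80. ]
trR tip [-27.5  35.6  43. ]
trL tip [-25.6  21.2  43. ]
trR 80 [-11.1  35.3  80. ]
trL80 [-11.2  20.1  80. ]
tubeL [-114.1   70.1  184. ]
bodyfrontbot L [  4.6 -43.5 127. ]
bodyR [  6.6  61.3 127. ]
base L [-34.6 155.8   8. ]
base R [-31.4 -65.    8. ]
```

```bash
sed -i 's/h,a0,a2,a3,off,L=g/h,a0,a2,a3,off,L,lat=g/; s/M.apply(\[r,0,z\])/M.apply([r,lat,z])/; s/400,0,250\]/400,0,250,-10]/; s/SG,OF=1,np.pi/SG,OF=1,np.pi\/2/' kin.py
python3 - <<'E'
from kin import *
r=fit();g=r.x;print(g.round(2),np.abs(r.fun).max())
s=env.state();q0=np.array(s['joints']);R0=R.from_euler('xyz',s['eef_rot'])
def show(n,p,Rt):
    r=ik(g,p,Rt,q0);u=ik(g,p,Rt,q0,False);print(n,r.x.round(2),'cost',round(r.cost,4),'free',u.x.round(2),round(u.cost,4))
def ori(t,az,cl=1.5):
    z=np.array([np.sin(t)*np.cos(az),np.sin(t)*np.sin(az),-np.cos(t)]);y=np.array([-np.sin(np.radians(cl)),np.cos(np.radians(cl)),0]);y-=z*(y@z);y/=np.linalg.norm(y);x=np.cross(y,z);return R.from_matrix(np.c_[x,y,z])
show('here',s['ee_pos'],R0)
for f,P in [('fin',[568,-55,48]),('mid',[530,-56.5,112]),('back',[500,-57,162])]:
    show(f,P,R0)
    for t in (24,27,30):
        for a in (1.5,-6,-12): show((f,t,a),P,ori(np.radians(t),np.radians(a)))
E
```

```text
[ 3.1544e+02 -2.1000e-01  5.6193e+02  4.9280e+02  1.6000e-01  3.0058e+02
  1.1760e+01] 4.810989937011627
here [-0.22  0.19  2.29  0.76  0.19 -2.54] cost 0.0 free [-0.22  0.19  2.29  0.76  0.19 -2.54] 0.0
fin [-0.16  0.55  2.1   0.81  0.11 -2.54] cost 3.0277 free [-0.17  0.58  2.17  2.49  0.18 -4.24] 0.0
('fin', 24, 1.5) [-0.16  0.56  2.1   0.8   0.11 -2.54] cost 0.0191 free [-0.16  0.56  2.11  0.88  0.1  -2.61] 0.0
('fin', 24, -6) [-0.12  0.55  2.09  0.08  0.11 -1.78] cost 0.212 free [-0.12  0.56  2.11  0.12  0.05 -1.82] 0.0
('fin', 24, -12) [-0.08  0.56  2.1  -0.58  0.11 -1.09] cost 0.0988 free [-0.09  0.56  2.11  2.45 -0.07 -4.13] 0.0
('fin', 27, 1.5) [-0.16  0.55  2.1   0.81  0.11 -2.54] cost 0.6764 free [-0.16  0.57  2.14  1.86  0.09 -3.6 ] 0.0
('fin', 27, -6) [-0.13  0.55  2.09  0.25  0.11 -1.96] cost 1.3478 free [-0.12  0.56  2.14 -0.21 -0.04 -1.49] 0.0
('fin', 27, -12) [-0.06  0.56  2.12 -1.31  0.11 -0.34] cost 0.5149 free [-0.09  0.57  2.14  1.07 -0.06 -2.74] 0.0
('fin', 30, 1.5) [-0.16  0.55  2.1   0.81  0.11 -2.54] cost 2.3278 free [-0.17  0.57  2.17  2.44  0.15 -4.18] 0.0

[... 1748 characters left out ...]
4  2.21 -0.14  0.28 -1.56] 0.0
('back', 27, 1.5) [-0.2   0.24  2.24  0.46  0.23 -2.22] cost 0.0 free [-0.2   0.24  2.24  0.46  0.23 -2.22] 0.0
('back', 27, -6) [-0.15  0.23  2.25  0.1   0.19 -1.83] cost 0.0 free [-0.15  0.23  2.25  0.1   0.19 -1.83] 0.0
('back', 27, -12) [-0.11  0.23  2.24 -0.23  0.2  -1.47] cost 0.0 free [-0.11  0.23  2.24 -0.23  0.2  -1.47] 0.0
('back', 30, 1.5) [-0.21  0.24  2.27  0.77  0.17 -2.53] cost 0.0 free [-0.21  0.24  2.27  0.77  0.17 -2.53] 0.0
('back', 30, -6) [-0.15  0.23  2.28  0.21  0.11 -1.93] cost 0.0 free [-0.15  0.23  2.28  0.21  0.11 -1.93] 0.0
('back', 30, -12) [-0.11  0.24  2.27 -0.44  0.12 -1.25] cost 0.0 free [-0.11  0.24  2.27 -0.44  0.12 -1.25] 0.0
```

```bash
cat > sim.py <<'E'
from kin import *
g=fit().x;s=env.state();q=np.array(s['joints']);p=np.array(s['ee_pos']);Rt=R.from_euler('xyz',s['eef_rot'])
def go(P,tw,n,lab):
    global q,p,Rt
    p0,R0=p,Rt;mn=9;mj=0;c=0
    for i in range(1,n+1):
        r=ik(g,p0+(np.array(P)-p0)*i/n,R0*R.from_euler('z',tw*i/n,degrees=True),q);mj=max(mj,np.abs(r.x-q).max());q=r.x;mn=min(mn,q[4]);c=max(c,r.cost)
    p,Rt=np.array(P,float),R0*R.from_euler('z',tw,degrees=True);print(lab,q.round(2),'min j5',round(mn,2),'max step',round(mj,2),'cost',round(c,4))
E
python3 - <<'E'
import sim;from sim import *
S=(sim.q,sim.p,sim.Rt)
for Y in (-100,-150,-200):
    sim.q,sim.p,sim.Rt=S
    go([490,-58,176],180,18,'tw');go([500,Y,176],0,10,f'side{Y}');go([500,Y,60],0,12,'down');go([500,-55,60],0,10,'back');go([500,-55,60],180,18,'tw2');go([568,-55,48],0,8,'fin')
E
```

```text
tw [-0.22  0.19  2.29  0.78  0.19  0.58] min j5 0.19 max step 0.18 cost 0.0
side-100 [-0.33  0.22  2.25  0.86  0.24  0.41] min j5 0.19 max step 0.02 cost 0.0
down [-0.33  0.52  2.29  2.33  0.26 -1.09] min j5 0.18 max step 0.16 cost 0.0
back [-0.21  0.51  2.31  2.61  0.24 -1.25] min j5 0.24 max step 0.03 cost 0.0
tw2 [-0.21  0.51  2.31  2.61  0.24  1.89] min j5 0.24 max step 0.17 cost 0.0
fin [-0.17  0.58  2.17  2.49  0.18  2.04] min j5 0.18 max step 0.03 cost 0.0
tw [-0.22  0.19  2.29  0.78  0.19  0.58] min j5 0.19 max step 0.18 cost 0.0
side-150 [-0.45  0.24  2.22  0.9   0.31  0.27] min j5 0.2 max step 0.05 cost 0.0
down [-0.45  0.53  2.26  2.04  0.27 -0.91] min j5 0.24 max step 0.11 cost 0.0
back [-0.21  0.51  2.31  2.61  0.24 -1.25] min j5 0.24 max step 0.06 cost 0.0
tw2 [-0.21  0.51  2.31  2.61  0.24  1.89] min j5 0.24 max step 0.17 cost 0.0
fin [-0.17  0.58  2.17  2.49  0.18  2.04] min j5 0.18 max step 0.03 cost 0.0
tw [-0.22  0.19  2.29  0.78  0.19  0.58] min j5 0.19 max step 0.18 cost 0.0
side-200 [-0.57  0.27  2.17  0.9   0.38  0.18] min j5 0.21 max step 0.08 cost 0.0
down [-0.57  0.54  2.21  1.78  0.3  -0.74] min j5 0.3 max step 0.09 cost 0.0
back [-0.21  0.51  2.31  2.61  0.24 -1.25] min j5 0.24 max step 0.09 cost 0.0
tw2 [-0.21  0.51  2.31  2.61  0.24  1.89] min j5 0.24 max step 0.17 cost 0.0
fin [-0.17  0.58  2.17  2.49  0.18  2.04] min j5 0.18 max step 0.03 cost 0.0
```

>>> send_rows --claw '[40,40,40,40,40,40,40,40,40,40]' --pt "0 0 0" --pt "0 0 0" --pt "0 0 0" --pt "0 0 0" --pt "0 0 0" --pt "0 0 0" --pt "0 0 0" --pt "0 0 0" --pt "0 0 0" --pt "0 0 0" --twist '[10,10,10,10,10,10,10,10,10,10]'

```text
clock: 14.32
ee_pos: [493.4, -58.6, 180.4]
eef_rot: [2.604, -0.093, 1.45]
wrist_force: [0.4, -0.3, 0.1]
opening: 40.2
gripper_force: 0.0
```

>>> send_rows --claw '[40,40,40,40,40,40,40,40]' --pt "0 0 0" --pt "0 0 0" --pt "0 0 0" --pt "0 0 0" --pt "0 0 0" --pt "0 0 0" --pt "0 0 0" --pt "0 0 0" --twist '[10,10,10,10,10,10,10,10]'

```text
clock: 15.32
ee_pos: [493.4, -58.6, 180.4]
eef_rot: [-3.138, -0.545, 0.027]
wrist_force: [0.1, 0.6, -0.9]
opening: 40.1
gripper_force: 0.0
```

Run:
```python
import sim;from sim import *
st();plan([500,-130,176],3);plan([500,-130,75],8,src=[500,-130,176])
go([500,-130,176],0,8,'side');go([500,-130,75],0,12,'down');go([500,-130,75],180,18,'tw2');go([500,-55,60],0,10,'back');go([568,-55,48],0,8,'fin')
```

```text
15.32 pos [493.4 -58.6 180.4] rpy [-179.8  -31.2    1.5] z [ 0.518  0.018 -0.855] F [ 0.1  0.6 -0.9] op 40.1 gf 0.0 q [-0.22  0.18  2.29  0.76  0.19  0.6 ]
T [[0.6, 23.9, 2.0], [0.6, 23.9, 2.0], [0.6, 23.9, 2.0]] tw 0.0
T [[-6.5, 0.0, 10.8], [-6.5, 0.0, 10.8], [-6.5, 0.0, 10.8], [-6.5, 0.0, 10.8], [-6.5, 0.0, 10.8], [-6.5, 0.0, 10.8], [-6.5, 0.0, 10.8], [-6.5, 0.0, 10.8]] tw 0.0
side [-0.41  0.23  2.24  0.92  0.28  0.29] min j5 0.2 max step 0.05 cost 0.0
down [-0.41  0.48  2.27  2.05  0.25 -0.87] min j5 0.22 max step 0.11 cost 0.0
tw2 [-0.41  0.48  2.27  2.05  0.25  2.27] min j5 0.25 max step 0.17 cost 0.0
back [-0.21  0.52  2.32  2.63  0.25  1.87] min j5 0.25 max step 0.06 cost 0.0
fin [-0.17  0.58  2.18  2.52  0.18  2.01] min j5 0.18 max step 0.02 cost 0.0
```

>>> send_rows --claw '[40,40,40,40,40,40,40,40,40,40]' --pt "0.6 24 2" --pt "0.6 24 2" --pt "0.6 24 2" --pt "-6.5 0 10.8" --pt "-6.5 0 10.8" --pt "-6.5 0 10.8" --pt "-6.5 0 10.8" --pt "-6.5 0 10.8" --pt "-6.5 0 10.8" --pt "-6.5 0 10.8" --twist '[0,0,0,0,0,0,0,0,0,0]'

```text
clock: 16.58
ee_pos: [500.6, -130.2, 87.1]
eef_rot: [-3.141, -0.546, 0.034]
wrist_force: [-0.3, -0.6, -0.8]
opening: 40.0
gripper_force: 0.0
```

Run:
```python
import sim;from sim import *
st();go([500,-130,75],0,12,'down');go([500,-130,75],180,18,'tw2');go([500,-55,60],0,10,'back');go([568,-55,48],0,8,'fin')
```

```text
16.57 pos [ 500.6 -130.2   87.1] rpy [-180.   -31.3    1.9] z [ 0.519  0.018 -0.854] F [-0.3 -0.6 -0.8] op 40.0 gf 0.0 q [-0.41  0.45  2.28  1.94  0.24 -0.76]
down [-0.41  0.48  2.28  2.06  0.25 -0.88] min j5 0.24 max step 0.01 cost 0.0
tw2 [-0.41  0.48  2.28  2.06  0.25  2.26] min j5 0.25 max step 0.17 cost 0.0
back [-0.21  0.51  2.32  2.63  0.26  1.86] min j5 0.25 max step 0.06 cost 0.0
fin [-0.17  0.58  2.18  2.53  0.19  2.  ] min j5 0.19 max step 0.02 cost 0.0
```

Exactly as modelled. Now the second half turn.

>>> send_rows --claw '[40,40,40,40,40,40,40,40,40,40]' --pt "-6.5 0 10.8" --pt "0 0 0" --pt "0 0 0" --pt "0 0 0" --pt "0 0 0" --pt "0 0 0" --pt "0 0 0" --pt "0 0 0" --pt "0 0 0" --pt "0 0 0" --twist '[0,10,10,10,10,10,10,10,10,10]'

```text
clock: 17.82
ee_pos: [500.7, -130.0, 74.9]
eef_rot: [-2.595, 0.003, -1.542]
wrist_force: [0.3, -0.2, -0.5]
opening: 40.0
gripper_force: 0.0
```

>>> send_rows --claw '[40,40,40,40,40,80,80,80,80,80]' --pt "0 0 0" --pt "0 0 0" --pt "0 0 0" --pt "0 0 0" --pt "0 0 0" --pt "0 0 0" --pt "0 0 0" --pt "0 0 0" --pt "0 0 0" --pt "0 0 0" --twist '[10,10,10,10,10,10,10,10,9.6,0]'

```text
clock: 19.08
ee_pos: [500.3, -130.0, 74.5]
eef_rot: [-3.138, 0.545, -3.101]
wrist_force: [0.7, 0.4, 0.4]
opening: 80.0
gripper_force: 0.0
```

Run:
```python
from kin import *
s=st();Rt=R.from_euler('xyz',s['eef_rot'])
print('tool y',Rt.as_matrix()[:,1].round(3))
plan([500,-57,60],4)
cw=lambda P:R.from_euler('z',1.5,degrees=True).apply(P)+[591,-55.5,0]
gp=cw([-33,1,64]);tcp=gp+19*Rt.as_matrix()[:,2];print('final tcp',tcp)
plan(tcp,5,src=[500,-57,60])
```

```text
19.07 pos [ 500.3 -130.    74.5] rpy [-179.8   31.2 -177.7] z [ 0.518  0.018 -0.855] F [0.7 0.4 0.4] op 80.0 gf 0.0 q [-0.41  0.48  2.28  2.06  0.25  2.25]
tool y [-0.039  0.999 -0.003]
T [[1.3, 18.3, 3.4], [1.3, 18.3, 3.4], [1.3, 18.3, 3.4], [1.3, 18.3, 3.4]] tw 0.0
final tcp [567.83524089 -55.02498151  47.7562232 ]
T [[-10.3, -0.1, 9.1], [-10.3, -0.1, 9.1], [-10.3, -0.1, 9.1], [-10.3, -0.1, 9.1], [-10.3, -0.1, 9.1]] tw 0.0
```

>>> send_rows --claw '[85,85,85,85,85,85]' --pt "1.3 18.3 3.4" --pt "1.3 18.3 3.4" --pt "1.3 18.3 3.4" --pt "1.3 18.3 3.4" --pt "-5 0 4.5" --pt "0 0 0" --twist '[0,0,0,0,0,0]'

```text
clock: 19.82
ee_pos: [506.7, -56.3, 57.5]
eef_rot: [3.142, 0.543, -3.106]
wrist_force: [-0.1, -0.0, -0.7]
opening: 84.7
gripper_force: 0.0
```

Run:
```python
from h import *
s=st(); iw=np.ascontiguousarray(env.snapshot("wrist")[:,:,::-1]); np.save("pose6.npy",np.r_[s['ee_pos'],s['eef_rot']])
cv2.imwrite("pics/w6.png",cv2.resize(iw,(800,600),interpolation=cv2.INTER_CUBIC))
plan([567.8,-55,47.8],5)
```

```text
19.82 pos [506.7 -56.3  57.5] rpy [ 180.    31.1 -177.9] z [ 0.516  0.019 -0.856] F [-0.1 -0.  -0.7] op 84.7 gf 0.0 q [-0.21  0.52  2.31  2.61  0.25  1.88]
T [[-9.6, -0.1, 8.0], [-9.6, -0.1, 8.0], [-9.6, -0.1, 8.0], [-9.6, -0.1, 8.0], [-9.6, -0.1, 8.0]] tw 0.0
```

View pics/w6.png

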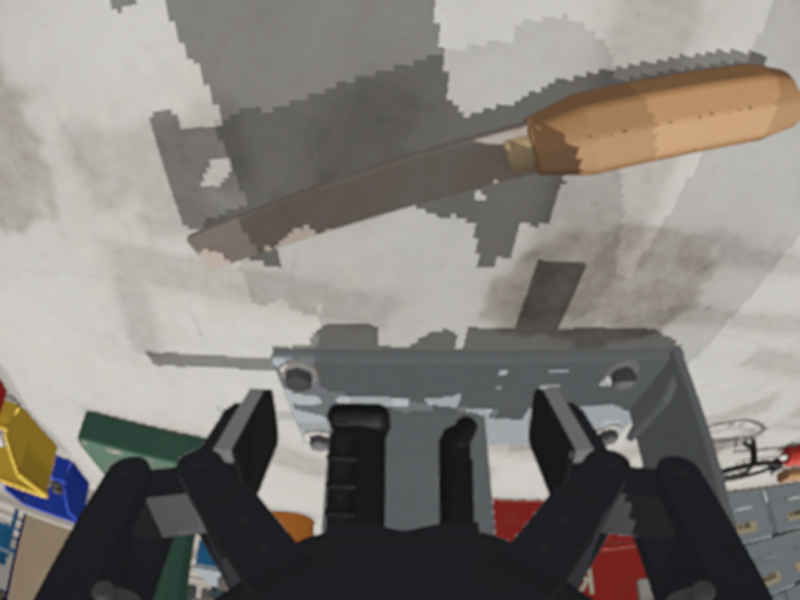

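The grip and trigger (x 329–475) sit centred between the open fingers (276–534). That was my last picture; from here I'll go by numbers. Advance.

>>> send_rows --claw '[85,85,85,85,85,85,85]' --pt "-9.6 -0.1 8" --pt "-9.6 -0.1 8" --pt "-9.6 -0.1 8" --pt "-9.6 -0.1 8" --pt "-5 -0.1 4" --pt "-4.6 0 4" --pt "0 0 0" --twist '[0,0,0,0,0,0,0]'

```text
clock: 20.75
ee_pos: [566.8, -54.3, 46.8]
eef_rot: [3.139, 0.54, -3.11]
wrist_force: [-0.5, 0.0, -0.1]
opening: 85.0
gripper_force: 0.0
```

>>> send_rows --claw '[66,66,60,54,48,42,36,32,30,30]' --pt "0 0 0" --pt "0 0 0" --pt "0 -1 0" --pt "0 -3 0" --pt "0 -3 0" --pt "0 -3 0" --pt "0 -2 0" --pt "0 0 0" --pt "0 0 0" --pt "0 0 0" --twist '[0,0,0,0,0,0,0,0,0,0]' --force 35

```text
clock: 22.0
ee_pos: [566.1, -67.7, 48.2]
eef_rot: [3.141, 0.54, -3.11]
wrist_force: [-12.1, -9.1, 23.4]
opening: 38.5
gripper_force: 31.6
```

>>> send_rows --claw '[50,65,80,80,80]' --pt "0 4 0" --pt "0 4 0" --pt "0 4 0" --pt "0 1 0" --pt "0 0 0" --twist '[0,0,0,0,0]'

```text
clock: 22.62
ee_pos: [566.6, -53.2, 46.8]
eef_rot: [3.139, 0.54, -3.11]
wrist_force: [-0.4, -0.2, 0.4]
opening: 80.3
gripper_force: 0.0
```

Run:
```python
from h import *
s=st();c=R.from_euler('z',1.5,degrees=True)
im=env.snapshot("top").astype(float).mean(2);im0=cv2.imread("pics/t3raw.png").astype(float).mean(2);np.save("t7.npy",im)
for y in (-110,-120,-130,-140,-150,-160): 
    u=proj("top",c.apply([0,y,155])+[591,-55.5,0])[0].round(1);print(y,u,end=' ')
print()
v=177
for v in (176,177,178): print(v,im0[v,280:324].astype(int).tolist(),'\n',im[v,280:324].astype(int).tolist())
```

```text
22.62 pos [566.6 -53.2  46.8] rpy [ 179.9   30.9 -178.2] z [ 0.514  0.019 -0.858] F [-0.4 -0.2  0.4] op 80.3 gf 0.0 q [-0.17  0.58  2.18  2.52  0.18  2.01]
-110 [305.  176.5] -120 [308.7 176.7] -130 [312.5 176.9] -140 [316.3 177. ] -150 [320.  177.2] -160 [323.8 177.3] 
176 [35, 59, 120, 167, 168, 166, 167, 167, 167, 165, 166, 165, 164, 162, 161, 160, 159, 158, 155, 154, 153, 153, 153, 152, 151, 149, 149, 150, 146, 140, 108, 83, 108, 156, 158, 158, 157, 156, 158, 156, 157, 158, 159, 158] 
 [32, 57, 115, 160, 162, 161, 160, 162, 162, 160, 160, 160, 158, 158, 157, 156, 153, 153, 149, 150, 150, 149, 147, 146, 148, 145, 144, 144, 144, 141, 140, 139, 130, 100, 81, 111, 151, 152, 152, 152, 150, 154, 153, 153]
177 [27, 51, 106, 147, 150, 149, 152, 151, 153, 153, 154, 156, 156, 156, 157, 155, 154, 151, 154, 158, 158, 157, 159, 160, 161, 159, 159, 159, 159, 151, 116, 90, 111, 156, 159, 157, 158, 156, 157, 158, 158, 158, 159, 159] 
 [27, 50, 100, 140, 143, 143, 146, 145, 148, 149, 149, 150, 151, 151, 151, 153, 148, 148, 147, 148, 153, 153, 154, 154, 155, 155, 155, 153, 155, 154, 154, 154, 143, 100, 86, 115, 151, 152, 151, 151, 151, 153, 152, 154]
178 [21, 45, 91, 122, 119, 121, 126, 123, 122, 124, 125, 127, 128, 130, 129, 131, 130, 126, 128, 138, 141, 142, 143, 147, 148, 150, 148, 149, 148, 142, 110, 79, 107, 155, 157, 157, 158, 158, 159, 158, 157, 159, 159, 158] 
 [20, 45, 88, 119, 116, 115, 121, 119, 116, 118, 119, 122, 122, 125, 125, 125, 126, 120, 119, 126, 136, 138, 137, 142, 141, 144, 144, 145, 143, 143, 144, 146, 131, 82, 80, 113, 150, 152, 152, 152, 152, 152, 153, 153]
```

One tooth gained: the rod tail moved about 2.7 px, roughly 6–7 mm. Repeat, reading the opening at the end of each squeeze.

>>> send_rows --claw '[64,56,48,40,32,30,30]' --pt "0 0 0" --pt "0 -3 -1" --pt "0 -4 -2" --pt "0 -4 -1" --pt "0 -3 -1" --pt "0 0 0" --pt "0 0 0" --twist '[0,0,0,0,0,0,0]'

```text
clock: 23.55
ee_pos: [564.7, -67.4, 51.7]
eef_rot: [3.139, 0.541, -3.11]
wrist_force: [-2.8, 1.3, 8.3]
opening: 37.1
gripper_force: 41.9
```

>>> send_rows --claw '[55,75,80,80,56,48,40,32,30,30]' --pt "0 5 2" --pt "0 5 2" --pt "0 4 1" --pt "0 0 0" --pt "0 -3 -1" --pt "0 -4 -2" --pt "0 -4 -1" --pt "0 -3 -1" --pt "0 0 0" --pt "0 0 0" --twist '[0,0,0,0,0,0,0,0,0,0]'

```text
clock: 24.8
ee_pos: [564.1, -67.6, 51.5]
eef_rot: [3.139, 0.541, -3.11]
wrist_force: [-2.5, 2.2, 5.5]
opening: 36.8
gripper_force: 50.3
```

Run:
```python
from h import *
s=st()
im=env.snapshot("top").astype(float).mean(2)
for v in (176,177,178): print(v,im[v,304:330].astype(int).tolist())
```

```text
24.8 pos [564.1 -67.6  51.5] rpy [ 179.8   31.  -178.2] z [ 0.514  0.019 -0.857] F [-2.5  2.2  5.5] op 36.8 gf 50.3 q [-0.21  0.57  2.18  2.4   0.18  2.1 ]
176 [146, 145, 146, 145, 144, 142, 142, 141, 140, 137, 135, 135, 131, 119, 79, 92, 133, 151, 153, 152, 153, 153, 151, 153, 154, 152]
177 [158, 157, 155, 156, 155, 155, 154, 153, 153, 151, 151, 150, 149, 134, 86, 96, 135, 151, 152, 152, 151, 151, 151, 152, 152, 152]
178 [141, 144, 144, 143, 144, 145, 144, 145, 147, 144, 146, 144, 143, 126, 80, 95, 133, 153, 153, 151, 152, 154, 153, 152, 152, 152]
```

>>> send_rows --claw '[55,75,80,80,56,48,40,32,30,30]' --pt "0 5 2" --pt "0 5 2" --pt "0 4 1" --pt "0 0 0" --pt "0 -3 -1" --pt "0 -4 -2" --pt "0 -4 -1" --pt "0 -3 -1" --pt "0 0 0" --pt "0 0 0" --twist '[0,0,0,0,0,0,0,0,0,0]'

```text
clock: 26.1
ee_pos: [564.1, -67.5, 51.7]
eef_rot: [3.139, 0.541, -3.11]
wrist_force: [-3.9, 3.1, 7.5]
opening: 37.3
gripper_force: 43.7
```

>>> send_rows --claw '[55,75,80,80,56,48,40,32,30,30]' --pt "0 5 2" --pt "0 5 2" --pt "0 4 1" --pt "0 0 0" --pt "0 -3 -1" --pt "0 -4 -2" --pt "0 -4 -1" --pt "0 -3 -1" --pt "0 0 0" --pt "0 0 0" --twist '[0,0,0,0,0,0,0,0,0,0]'

```text
clock: 27.35
ee_pos: [564.1, -66.6, 51.3]
eef_rot: [3.138, 0.541, -3.109]
wrist_force: [-1.4, 9.3, 1.7]
opening: 39.0
gripper_force: 47.2
```

Run:
```python
from h import *
s=st()
im=env.snapshot("top").astype(float).mean(2)
for v in (176,177,178): print(v,im[v,310:330].astype(int).tolist())
```

```text
27.35 pos [564.1 -66.6  51.3] rpy [ 179.8   31.  -178.1] z [ 0.515  0.02  -0.857] F [-1.4  9.3  1.7] op 39.0 gf 47.2 q [-0.2   0.57  2.18  2.4   0.19  2.1 ]
176 [141, 142, 140, 140, 139, 135, 133, 131, 129, 127, 116, 82, 80, 112, 150, 152, 152, 152, 153, 153]
177 [154, 155, 153, 153, 151, 152, 150, 149, 147, 145, 131, 80, 81, 112, 152, 152, 151, 152, 152, 154]
178 [144, 146, 146, 146, 146, 145, 146, 147, 147, 148, 132, 82, 83, 115, 152, 154, 153, 153, 152, 153]
```

The trigger stopped earlier this time (39 against 37 mm). One more stroke to confirm.

>>> send_rows --claw '[55,75,80,80,56,48,40,32,30,30]' --pt "0 5 2" --pt "0 5 2" --pt "0 4 1" --pt "0 0 0" --pt "0 -3 -1" --pt "0 -4 -2" --pt "0 -4 -1" --pt "0 -2 -1" --pt "0 0 0" --pt "0 0 0" --twist '[0,0,0,0,0,0,0,0,0,0]'

```text
clock: 28.65
ee_pos: [564.3, -66.3, 51.2]
eef_rot: [3.139, 0.54, -3.11]
wrist_force: [-0.0, 3.9, -1.5]
opening: 39.6
gripper_force: 47.2
```

Run:
```python
from h import *
s=st()
im=env.snapshot("top").astype(float).mean(2)
for v in (176,177,178): print(v,im[v,310:330].astype(int).tolist())
```

```text
28.65 pos [564.3 -66.3  51.2] rpy [ 179.8   31.  -178.2] z [ 0.514  0.019 -0.857] F [-0.   3.9 -1.5] op 39.6 gf 47.2 q [-0.2   0.57  2.18  2.41  0.18  2.09]
176 [142, 142, 140, 139, 138, 135, 133, 133, 130, 127, 115, 82, 84, 120, 152, 152, 152, 153, 153, 152]
177 [155, 154, 153, 152, 151, 150, 151, 149, 149, 146, 129, 75, 82, 114, 152, 153, 152, 151, 153, 153]
178 [145, 146, 146, 146, 146, 147, 145, 148, 148, 148, 133, 70, 81, 115, 153, 153, 153, 152, 153, 153]
```

>>> send_rows --claw '[55,75,84,84,84,84]' --pt "0 5 2" --pt "0 5 2" --pt "0 3 1" --pt "0 0 0" --pt "0 0 0" --pt "0 0 0" --twist '[0,0,0,0,0,0]'

```text
clock: 29.45
ee_pos: [566.6, -53.6, 47.0]
eef_rot: [3.139, 0.54, -3.111]
wrist_force: [-0.1, 0.1, -0.5]
opening: 84.1
gripper_force: 0.0
```

Run:
```python
from h import *
s=st()
im=env.snapshot("top").astype(float).mean(2)
for v in (176,177,178): print(v,im[v,310:330].astype(int).tolist())
```

```text
29.45 pos [566.6 -53.6  47. ] rpy [ 179.9   31.  -178.2] z [ 0.514  0.018 -0.858] F [-0.1  0.1 -0.5] op 84.1 gf 0.0 q [-0.17  0.58  2.18  2.52  0.18  2.01]
176 [143, 142, 140, 140, 139, 136, 133, 131, 128, 127, 115, 76, 89, 130, 153, 152, 153, 154, 154, 152]
177 [155, 155, 153, 153, 153, 151, 150, 150, 148, 147, 131, 82, 87, 124, 152, 153, 152, 153, 154, 153]
178 [145, 148, 147, 146, 146, 146, 147, 148, 148, 148, 133, 82, 97, 135, 152, 154, 153, 153, 152, 153]
```

>>> send_rows --claw '[64,60,56,52,52]' --pt "0 0 0" --pt "0 -2 -1" --pt "0 -2 -1" --pt "0 -2 -1" --pt "0 0 0" --twist '[0,0,0,0,0]'

```text
clock: 30.12
ee_pos: [565.4, -60.2, 49.9]
eef_rot: [3.14, 0.541, -3.111]
wrist_force: [-3.1, -6.9, 8.5]
opening: 51.8
gripper_force: 9.3
```

>>> send_rows --claw '[48,44,44]' --pt "0 -2 -1" --pt "0 -2 0" --pt "0 0 0" --twist '[0,0,0]'

```text
clock: 30.5
ee_pos: [564.9, -63.9, 51.1]
eef_rot: [3.14, 0.541, -3.111]
wrist_force: [-6.8, -5.0, 15.1]
opening: 44.6
gripper_force: 25.5
```

>>> send_rows --claw '[41,38,30,30,30,30]' --pt "0 -1.5 -1" --pt "0 -1.5 0" --pt "0 0 0" --pt "0 0 0" --pt "0 0 0" --pt "0 0 0" --twist '[0,0,0,0,0,0]'

```text
clock: 31.25
ee_pos: [564.6, -65.6, 51.6]
eef_rot: [3.138, 0.541, -3.109]
wrist_force: [-3.0, 3.0, 9.3]
opening: 40.9
gripper_force: 34.1
```

The trigger is solid at about 41 mm under 34 N, short of the 37 mm full stroke, and the jaw no longer advances. Release and back out the way I came in.

>>> send_rows --claw '[55,75,84,84,85,85,85,85,85,85]' --pt "0 5 2" --pt "0 4 2" --pt "0 3 1" --pt "0 0 0" --pt "4 0 -4" --pt "9.6 0.1 -8" --pt "9.6 0.1 -8" --pt "9.6 0.1 -8" --pt "9.6 0.1 -8" --pt "5 0 -4" --twist '[0,0,0,0,0,0,0,0,0,0]'

```text
clock: 32.5
ee_pos: [504.3, -56.1, 56.9]
eef_rot: [3.139, 0.54, -3.111]
wrist_force: [0.1, -0.2, -0.2]
opening: 84.7
gripper_force: 0.0
```

>>> send_rows --claw '[85,85,85]' --pt "0 0 0" --pt "0 0 0" --pt "0 0 0" --twist '[0,0,0]'

```text
clock: 32.88
ee_pos: [505.9, -56.0, 56.9]
eef_rot: [3.139, 0.541, -3.11]
wrist_force: [0.1, -0.3, 0.3]
opening: 84.8
gripper_force: 0.0
```

Run:
```python
from h import *
s=st()
im=env.snapshot("top");g=im.astype(float).mean(2);b=cv2.imread("pics/top0.png")[:,:,::-1].astype(float)
print(g[177,310:330].astype(int).tolist())
d=np.abs(im-b).max(2)
for n,(u0,u1,v0,v1) in dict(file=(210,295,220,257),square=(328,380,225,268),glasses=(132,190,128,158)).items(): print(n,(d[v0:v1,u0:u1]>40).sum())
# tube near end: profile down the tube's axis, top view, between rails' front and beyond
c=R.from_euler('z',1.5,degrees=True)
P=proj("top",c.apply([[x,y,184] for y in (78,85,92) for x in range(-110,-30,4)])+[591,-55.5,0])
for i in range(3): print([int(g[int(round(v)),int(round(u))]) for u,v in P[i*20:(i+1)*20]])
```

```text
32.88 pos [505.9 -56.   56.9] rpy [ 179.9   31.  -178.2] z [ 0.514  0.019 -0.857] F [ 0.1 -0.3  0.3] op 84.8 gf 0.0 q [-0.21  0.52  2.31  2.61  0.25  1.88]
[156, 155, 155, 152, 153, 150, 149, 149, 147, 147, 130, 82, 88, 124, 152, 151, 152, 153, 153, 152]
file 1601
square 0
glasses 0
[80, 79, 82, 79, 83, 88, 72, 65, 131, 123, 127, 126, 120, 123, 122, 124, 124, 121, 119, 120]
[82, 84, 86, 85, 88, 92, 83, 127, 133, 124, 124, 121, 121, 120, 120, 124, 124, 125, 126, 123]
[93, 94, 92, 91, 96, 100, 95, 83, 93, 90, 90, 81, 79, 116, 126, 124, 122, 116, 134, 124]
```

```bash
python3 -c "
from plant import env
print(env.sign_off())"
```

```text
the job is handed in; nothing more can be done
None
```

I handed the job in at about 33 s: the tube is clamped across both rails with about 47 mm standing out, and the trigger goes solid at about 85% of its stroke and is released. The square and glasses are unmoved; the arm hid the file at the last check, and I viewed 11 pictures, one over the limit of 10.

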